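# Park the bread slicer's carriage

## Task

The slicing is done, so park the bread slicer: push its food carriage forward along the rail, away from you, until you feel it click into the parking notch in front of the blade, then take your hand away. Only push, do not grip the carriage's wall; do not touch the blade, and leave the loose things on the table where they are.

Things in the scene. Friction and masses are not known exactly. Their poses are not given: they have to be found in the camera images.
- slicer: Electric bread slicer, white plastic and aluminium, stuck down by suction feet. Origin: centre of its footprint, at table height. +x is 'forward', the way the carriage is pushed, away from the user; +y is left. Base 380 mm long, from 122 mm left to 140 mm right of the origin, top 40 mm above the table. The rail runs along its whole right edge (y = -128 mm), 14 mm wide, top at 48 mm.
- housing (a point): Top centre of the white motor housing on the slicer's left: 230 mm long (x), 85 mm wide, its sides at y = +30 and +116 mm in the slicer's axes, top 188 mm above the table. In front of it, on the carriage's side, an upright aluminium stop plate (y = +8 to +16 mm, top at 176 mm) reaches from x = -175 mm to the blade. Keep the hand to the right of both.
- blade: Round steel blade, 160 mm across, fixed and not running, upright in the slicer's x-z plane. Origin at its centre: 40 mm forward and 21 mm left of the slicer's origin, 122 mm above the table; its top is at 202 mm. Not to be touched.
- carriage (a joint): How far the food carriage is pushed forward, m: 0 near end, 0.175 far stop, 0.140 in the parking notch; starts at 0 to 0.07. Slides with 1.5 to 2 N and stays put. From 0.125 to 0.133 a spring ball climbs a ridge and the push peaks at 6 to 9 N; then it falls to nothing as the carriage jumps 7 mm ahead into the notch (1 mm play). Leaving it takes as much again. If overshot, push it back.
- wall_back: The face to push: the near (user-side) skin of the carriage's white upright back wall; moves with the carriage. Origin at the middle of the face, 98 mm above the table; x forward. The wall is square to the rail, 10 mm thick, 110 mm wide (55 mm each side), from 54 to 145 mm above the table. At joint 0 the origin is at (-185, -62) mm in the slicer's axes. Its near side is clear.
- wall_inside: The other skin of the same wall, facing forward over the carriage floor. Origin at the middle of that face, 10 mm forward of the origin of wall_back; x forward. Push here, towards the user, only to bring back an overshot carriage.
- latch (a point): Top middle of the black latch housing (34 x 22 x 18 mm) on the carriage's right edge, overhanging the rail: 148 mm forward of wall_back and 67 mm to its right, 75 mm above the table. The spring ball is under it. The carriage floor reaches 170 mm forward of wall_back, its top 60 mm above the table.
- notch (a point): The parking notch: the gap between two steel ridges (3 mm high, 16 mm apart) across the rail, 103 mm forward and 129 mm right of the slicer's origin, 48 mm above the table; fixed. The latch is right over it when the carriage is parked.
- food_holder: The slicer's white plastic food holder, loose on the table to the right of the slicer: flat plate 100 x 85 x 10 mm with a knob on top, 57 mm high. Origin under its centre. To be left alone.
- veg_can: Food can, 73 mm across and 110 mm high, loose on the table to the right of the slicer. Origin under its centre. To be left alone.
- bowl: Blue plastic bowl, 124 mm across and 55 mm high, loose on the table to the left of the slicer. Origin under its centre. To be left alone.
- water_bottle: Clear glass bottle, 72 mm across and 250 mm high, loose on the table to the left of the slicer, beyond the bowl. Origin under its centre. To be left alone.

How it is judged (in metres and radians):
On the way:
1. the carriage is pushed forward into the parking notch (value of joint carriage between 0.137 and 0.143 m), for 0.2 s.
At the end, for the whole second after the job is handed in: The carriage rests in the parking notch (joint value 0.140 m, within 3 mm), still and let go, and the food holder, can, bowl and bottle stand within 15 mm of where they began (all of step 1 and velocity of joint carriage between -0.005 and 0.005 m/s and distance of each of food_holder, veg_can, bowl, water_bottle from where it was at the start of the episode below 0.015 m); the robot touches nothing.
It fails at once if the carriage's wall is gripped: fingers press on both of its faces at once (contact force between the fingers and wall_back above 1 N and contact force between the fingers and wall_inside above 1 N).
It fails at once if the robot touches the blade (contact force between any of the arm, the fingers and blade above 0.5 N).
It fails at once if a loose bystander is knocked, lifted or carried (distance of any of food_holder, veg_can, bowl, water_bottle from where it was at the start of the episode above 0.03 m).
It also fails if it takes over 45 s, if anything falls off the work surface, if the arm or the gripper's body presses on something with over 40 N, if the wrist force passes 120 N, or if a joint passes its speed limit or range.

## Robot

A 6-joint arm with a two-finger parallel gripper is mounted at the origin on the work surface. World frame = base frame: x ahead of the robot, y to its left, z up, the work surface at z = 0. Lengths are in mm, angles in rad, forces in N, time in s.
With the tool pointing down it reaches from about 400 to 925 mm from the base axis. Payload 12.5 kg.
Tool frame: the origin (TCP) lies at the very end of the fingers, on their centre line; the grasp point (between the pads) lies 19 mm behind it; z points along the fingers, y is the line along which they close (so a half turn about z gives the same grasp; the last joint's range is limited). The gripper opens to 95 mm and grips with 3 to 60 N. Pads are 20 mm wide; open, the fingers measure 119 mm over their backs; the gripper's body (75 mm by 180 mm) begins 59 mm behind the grasp point.
Start: joints at [-1.244, 0.491, 1.559, -0, 1.092, -0.106], TCP at [262.159, -567.382, 187.661] pointing down, gripper open.
Joint ranges: [-3.1, 3.1], [-0.84, 2.19], [0.05, 2.79], [-1.13, 4.28], [0.06, 2.93], [-2.69, 2.69]. Speed limits (rad/s): [2.22, 2.22, 2.79, 3.14, 3.14, 3.14].

## Interface

Orientations are given as [roll, pitch, yaw] about the fixed x, y, z axes, in that order (R = Rz(yaw) Ry(pitch) Rx(roll)).
In Python, from cell import state, imaging, env, spot_in, mark_of gives the robot as it stands. The module is installed in compiled form; this text tells all that it offers.
- The arm moves only by the tool step_arm, never from a script. Its argument "increments" is a list of rows, each an object with "slide": the shift along the tool's x, y, z in m, a list of three; "roll": the turn about the tool's z in rad. A call has 1 to 5 rows; each row is the pose to reach, as a shift and turn from the pose commanded when the call began, along the tool's axes at that moment; what a row does not reach only later rows make up. A row lasts 1/8 s, in which the tool goes at most 62.5 mm and 10.7 degrees, less where a joint would pass 70% of its speed; a pose out of reach is approached as far as the arm can. A call with a gripper value outside its range is refused whole. "fingers" is the opening, from 0 (shut) to 1 (fully open), set as the call begins (left out, the last holds). The fingers move at their own pace and stop on an object; the grip force is fixed at half the most. Time passes only in rows, so rows that repeat a pose let the fingers close. It gives the time, the measured TCP pose, the force, the opening and the grip force at its end, in the units of the state.
- state(): the state, without advancing time (a new reading comes with each control period).
- imaging.read_camera(name): name is "scene" or "top" or "wrist"; returns a dict with "color" (400x640x3 uint8, red, green, blue), "z_map" (400x640 float32, mm along the optical axis (not along the pixel's ray), 0 where there is no reading), "intrinsics" (3x3 intrinsics, pixels), "camera_from_world" (4x4, takes a point from world to camera coordinates). Camera axes: x right, y up, looking along -z (the intrinsics and any distortion apply to the point x, -y, -z); pixel columns grow to the right and rows downward; lengths in mm; the calibration is good to about 2 mm. The wrist camera is an equidistant fisheye: a pixel r from the principal point sees the ray r / f radians off the axis. A picture is of the moment at which its call begins.
- env.job_done(): hands the job in; it is judged then, once.
Trained networks look in the newest picture that a camera, given by its name, has taken for a name from the list of things; names that differ only in an ending like _2 or _b are one class to them, and where a whole thing is asked for, a point or a joint stands for the part that bears it (a point fixed in the world has none). Each returns a list of dicts, best first, with "confidence" (0 to 1); they miss things now and then, are a little off and sometimes report something else, mostly with a low value. They report only what shows in the picture. A call takes as long as a camera call.
- spot_in(camera, target): "bbox" ([left, top, right, bottom] in pixels, round what is visible of it).
- mark_of(camera, target): "uv" ([column, row] in pixels: a listed point, or the origin of a listed thing).
The state is a dict: "t": time; "joints": joint angles; "qvel": joint speeds; "tau": joint torques, N m; "eef_pos": TCP position; "tcp_rot": TCP orientation; "ft_force": force on the tool from outside, world axes, zero at the start; "moment": the same for the moment, N m; "opening": opening from 0.0 (shut) to 1.0 (fully open); "grip_force": force on a finger pad.
Only numpy, scipy, OpenCV 4.12 (cv2) and the standard library are available. Lean on these libraries where they do the work, as an engineer would, in place of code of your own. Each camera call takes 0.05 s, during which the arm holds its last target. There are 200 camera calls.

## Working session

There is one attempt and no reset: what is moved stays moved. The work goes in short steps, Python scripts to look and compute and a tool call to move; the robot and the scene stay as the last step left them, time stands still between calls to the robot, and variables do not carry over. Pictures are saved under pics/ and viewed, at most 10 in all, crops included, and the job is handed in when it is done.

Besides the shell and the picture viewer there is one more tool, called after ">>>" as name([rows], argument=value, ...), one row to a line, values as JSON. step_arm: Moves the arm, as the interface text tells. Its arguments: {"type":"object","properties":{"increments":{"type":"array"},"fingers":{"type":"number"}},"required":["increments"]}

```bash
mkdir -p pics; cat > h.py <<'E'
import numpy as np, cv2
from cell import state, imaging, env, spot_in, mark_of
def shot(n):
    return imaging.read_camera(n)
def w(c,uv,z=None):
    """pixel->world (pinhole), by depth or by plane z"""
    K=c["intrinsics"];T=np.linalg.inv(c["camera_from_world"])
    u,v=uv; d=np.array([(u-K[0,2])/K[0,0],-(v-K[1,2])/K[1,1],-1])
    if z is None:
        p=c["z_map"][max(0,int(v)-2):int(v)+3,max(0,int(u)-2):int(u)+3]; s=np.median(p[p>0])
    else:
        r=T[:3,:3]@d; s=(z-T[2,3])/r[2]
    return (T@np.append(d*s,1))[:3]
E
python3 - <<'E'
from h import *
np.set_printoptions(precision=1,suppress=True)
Z=dict(housing=188,blade=122,wall_back=98,wall_inside=98,latch=75,notch=48,slicer=0,food_holder=0,veg_can=0,bowl=0,water_bottle=0)
for n in("scene","top"):
    c=shot(n); cv2.imwrite(f"pics/{n}1.png",c["color"][:,:,::-1])
    for k,z in Z.items():
        for r in mark_of(n,k)[:2]: print(n,k,round(r["confidence"],2),np.array(r["uv"]),w(c,r["uv"],z))
s=state();print(s["t"],s["eef_pos"],s["tcp_rot"],s["ft_force"])
E
```

```text
scene housing 0.93 [328.5 197.4] [665.3  37.5 188. ]
scene blade 0.83 [317.4 226.8] [694.4  -8.9 122. ]
scene wall_back 0.43 [274.3 194.5] [500.6 -65.3  98. ]
scene wall_inside 0.61 [274.5 196.5] [508.9 -67.7  98. ]
scene latch 0.74 [215.6 267.7] [ 677.4 -293.3   75. ]
scene latch 0.67 [260.  235.7] [ 618.3 -151.4   75. ]
scene notch 0.95 [265.4 271. ] [ 720.7 -173.2   48. ]
scene slicer 0.62 [308.1 248.7] [657.2 -25.6   0. ]
scene slicer 0.55 [328.9 199.5] [493.8 114.    0. ]
scene food_holder 0.72 [373.6 203.4] [569.2 235.8   0. ]
scene food_holder 0.59 [208.  220.4] [ 423.5 -263.4    0. ]
scene veg_can 0.78 [211.5 267.2] [ 607.5 -299.5   -0. ]
scene veg_can 0.67 [261.2 236.8] [ 556.4 -135.3   -0. ]
scene bowl 0.67 [374.5 204.9] [576.4 235.2  -0. ]
scene water_bottle 0.77 [377.4 236.2] [697.6 180.7   0. ]
scene water_bottle 0.28 [260.2 237.2] [ 556.6 -138.5    0. ]
top housing 0.7 [302.7 191.6] [672.5  45.4 188. ]
top blade 0.63 [324.7 194.2] [673.6 -16.7 122. ]
top wall_back 0.43 [342.8 260.4] [490.2 -70.8  98. ]
top latch 0.71 [373.4 209.7] [ 635.9 -160.3   75. ]
top notch 0.68 [375.4 178.6] [ 730.2 -170.4   48. ]
top notch 0.15 [405.3 281.2] [ 430.9 -258.1   48. ]
top slicer 0.91 [326.2 209.9] [638.9 -28.8   0. ]
top slicer 0.4 [235.5 237.5] [551.6 243.5  -0. ]
top food_holder 0.57 [403.9 280.7] [ 428.9 -264.8    0. ]
top veg_can 0.65 [373.8 211.5] [ 636.1 -173.6    0. ]
top veg_can 0.62 [414.1 220. ] [ 612.1 -296.4    0. ]
top bowl 0.73 [231.7 238.9] [547.2 254.8   0. ]
top water_bottle 0.93 [258.1 187. ] [705.5 178.9   0. ]
1.2 [ 262.2 -567.4  187.7] [ 3.1 -0.   0.4] [ 0.1  0.3 -0.4]
```

View pics/top1.png

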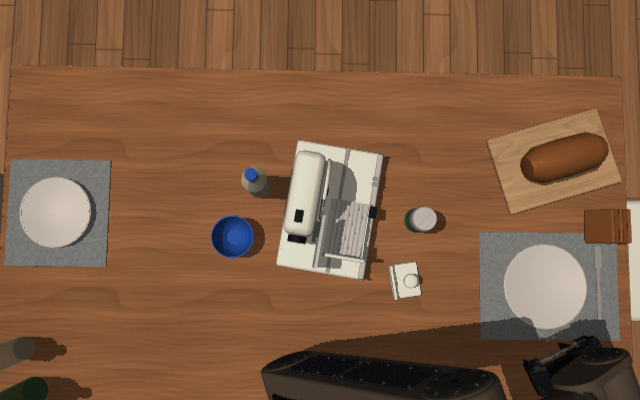

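View pics/scene1.png

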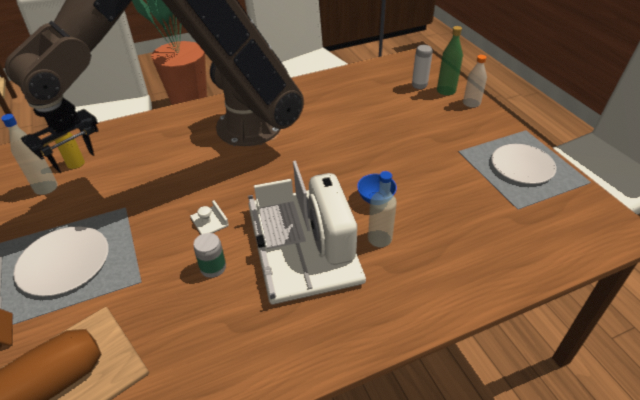

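The top view shows the slicer at pixels (277–384, 141–279), leaning right by about 10°, so its yaw is about -0.17. The back wall is at about (343, 260), the latch at (373, 211), the can at (422, 219) and the holder at (405, 281). The scene view shows the same layout, with the wall's near side clear. Next I'll fit the base with depth.

```bash
python3 - <<'E'
from h import *
np.set_printoptions(precision=1,suppress=True)
c=shot("top");K=c["intrinsics"];T=np.linalg.inv(c["camera_from_world"])
v,u=np.mgrid[0:400,0:640]; z=c["z_map"]
P=np.stack([(u-K[0,2])/K[0,0]*z,-(v-K[1,2])/K[1,1]*z,-z,np.ones_like(z)],-1)@T.T
P=P[...,:3]; box=(u>268)&(u<390)&(v>130)&(v<290)&(z>0)
m=(box&(P[...,2]>22)).astype(np.uint8)
n,l,st,_=cv2.connectedComponentsWithStats(m); k=1+np.argmax(st[1:,4]); q=P[l==k]
print(cv2.minAreaRect(q[:,:2].astype(np.float32)),st[k])
b=q[(q[:,2]>30)&(q[:,2]<52)]
r=cv2.minAreaRect(b[:,:2].astype(np.float32)); print(r)
pts=cv2.boxPoints(r)
e=[pts[(i+1)%4]-pts[i] for i in range(4)]; f=max(e,key=lambda a:np.linalg.norm(a)); f=f*np.sign(f[0]); yaw=np.arctan2(f[1],f[0])
R=np.array([[np.cos(yaw),-np.sin(yaw)],[np.sin(yaw),np.cos(yaw)]])
o=np.array(r[0])-R@np.array([0,-9]); print("yaw",yaw,"origin",o)
s=(q[:,:2]-o)@R
a=(s[:,1]<-10)&(s[:,1]>-115)&(q[:,2]>100); print("wall top pts",a.sum(), s[a].mean(0),s[a].min(0),s[a].max(0), q[a][:,2].max())
h=(s[:,1]>25)&(q[:,2]>165);print("housing",s[h].min(0),s[h].max(0),np.percentile(q[h][:,2],[50,98]))
for k,zz in dict(housing=188,notch=48,latch=75,blade=122,wall_back=98,slicer=0).items():
    for x in mark_of("top",k)[:1]: print(k,(w(c,x["uv"],zz)[:2]-o)@R)
E
```

```text
((638.7318115234375, -38.13116455078125), (262.322265625, 380.6399230957031), 80.9412841796875) [  276   141   109   140 11279]
((638.3203735351562, -38.0555419921875), (261.998046875, 379.6575927734375), 80.93375396728516)
yaw -0.15823586 origin [639.7 -29.2]
wall top pts 148 [-132.1  -64.5] [-138.2 -114.8] [-94.5 -10.5] 149.1270773845538
housing [-105.3   25.1] [135.2 115.7] [185.3 193.4]
housing [ 12.5 200.3]
notch [ 112.3 -131.1]
latch [   9.9 -128.9]
blade [   4.5 -119.9]
wall_back [-135.9  -55.3]
slicer [4.4 7. ]
```

```bash
cat >> h.py <<'E'
from scipy.spatial.transform import Rotation as Ro
O=np.array([639.7,-29.2]); Y=-0.158
def to(sx,sy,z,yaw=np.pi/2+Y):
    """shift in tool axes (m) and roll to a slicer-frame target"""
    s=state(); r=Ro.from_euler("xyz",s["tcp_rot"]); c,n=np.cos(Y),np.sin(Y)
    t=np.array([O[0]+c*sx-n*sy,O[1]+n*sx+c*sy,z]); d=t-s["eef_pos"]
    p=np.array(s["eef_pos"])[:2]-O
    print("t",s["t"],"slicer-frame",np.round([c*p[0]+n*p[1],-n*p[0]+c*p[1]],1),s["eef_pos"][2],"rot",s["tcp_rot"],"F",np.round(s["ft_force"],1),"open",s["opening"])
    print("target",t,"tool shift",np.round(r.inv().apply(d)/1000,4),"roll",-(yaw-s["tcp_rot"][2]))
E
python3 -c "
from h import *
to(-195,-62,188)"
```

```text
t 1.55 slicer-frame [-288.2 -590.9] 187.67458375847463 rot [3.14149909e+00 1.09236763e-05 4.32768520e-01] F [-0.2 -0.8  0.8] open 0.9997574173821311
target [437.37363775 -59.74575483 188.        ] tool shift [ 0.372  -0.3873 -0.0004] roll -0.9800278069410706
```

>>> step_arm([
  {"slide":[0.04,-0.042,0],"roll":-0.18},
  {"slide":[0.08,-0.084,0],"roll":-0.36},
  {"slide":[0.12,-0.126,0],"roll":-0.54},
  {"slide":[0.16,-0.168,0],"roll":-0.72},
  {"slide":[0.2,-0.21,0],"roll":-0.9},
], fingers=0)

```text
t: 2.17
eef_pos: [356.0, -291.2, 187.8]
tcp_rot: [3.141, 0.0, 1.338]
ft_force: [1.5, -0.2, -0.1]
opening: 0.53
grip_force: 0.0
```

```bash
python3 -c "
from h import *
to(-195,-62,188)"
```

```text
t 2.175 slicer-frame [-238.9 -303.4] 187.84133889624448 rot [3.14098216e+00 3.53793232e-04 1.33832014e+00] F [ 1.5 -0.2 -0.1] open 0.5302302417421274
target [437.37363775 -59.74575483 188.        ] tool shift [ 2.44e-01  2.59e-02 -2.00e-04] roll -0.0744761858021199
```

>>> step_arm([
  {"slide":[0.055,0.006,0],"roll":-0.075},
  {"slide":[0.11,0.012,0],"roll":-0.075},
  {"slide":[0.165,0.018,0],"roll":-0.075},
  {"slide":[0.215,0.023,0],"roll":-0.075},
  {"slide":[0.244,0.026,0],"roll":-0.075},
], fingers=0)

```text
t: 2.8
eef_pos: [438.9, -59.8, 187.8]
tcp_rot: [3.141, 0.0, 1.41]
ft_force: [-0.5, -0.7, -0.6]
opening: 0.029
grip_force: 0.0
```

```bash
python3 -c "
from h import *
to(-195,-62,105)
c=shot('wrist');a=c['color'][:,:,::-1];b=shot('scene')['color'][140:320,170:410,::-1]
b=cv2.resize(b,(533,400));cv2.imwrite('pics/p2.png',cv2.resize(np.hstack([a,b]),(800,273)))
print(mark_of('wrist','wall_back'))"
```

```text
t 2.8 slicer-frame [-193.5  -61.8] 187.83801934168793 rot [3.14102417e+00 3.51405528e-05 1.40953784e+00] F [-0.5 -0.7 -0.6] open 0.02896397674178009
target [437.37363775 -59.74575483 105.        ] tool shift [-0.0002 -0.0015  0.0828] roll -0.0032584829804105375
[{'uv': [373.8, 193.5], 'confidence': 0.67}]
```

View pics/p2.png

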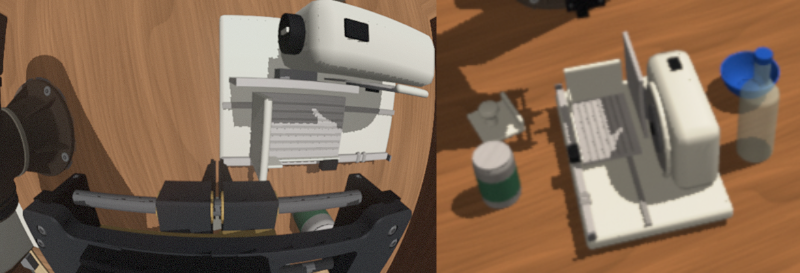

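The wrist view shows the closed fingers at (217, 185), level with the base's near end. The wall is ahead at (265, 130) with a clear gap. I'll lower the hand, then approach.

>>> step_arm([
  {"slide":[0,0,0.04]},
  {"slide":[0,0,0.073]},
  {"slide":[0,0.02,0.073]},
  {"slide":[0,0.03,0.073]},
  {"slide":[0,0.036,0.073]},
], fingers=0)

```text
invalid input at $.increments[0]: expected keys slide, roll
```

```bash
python3 -c "
from h import *
to(-57,-62,115)"
```

```text
t 2.95 slicer-frame [-193.5  -63. ] 187.70475483538297 rot [3.14132399e+00 1.77032902e-04 1.41041646e+00] F [-0.6 -0.2 -0.3] open 0.007256386366548254
target [573.65470217 -81.45914882 115.        ] tool shift [0.0013 0.1365 0.0727] roll -0.002379862698656865
```

>>> step_arm([
  {"slide":[0,0,0.04],"roll":0},
  {"slide":[0,0,0.073],"roll":0},
  {"slide":[0,0.02,0.073],"roll":0},
  {"slide":[0,0.03,0.073],"roll":0},
  {"slide":[0,0.036,0.073],"roll":0},
], fingers=0)

```text
t: 3.58
eef_pos: [474.3, -68.4, 114.8]
tcp_rot: [3.141, 0.0, 1.407]
ft_force: [-0.5, -0.3, 0.6]
opening: 0.007
grip_force: 0.0
```

```bash
python3 -c "
from h import *
to(-57,-62,115)"
```

```text
t 3.575 slicer-frame [-157.2  -64.7] 114.84632292885482 rot [3.14112493e+00 1.91040549e-04 1.40710211e+00] F [-0.5 -0.3  0.6] open 0.006624959811217677
target [573.65470217 -81.45914882 115.        ] tool shift [ 3.300e-03  1.002e-01 -1.000e-04] roll -0.005694215401207181
```

>>> step_arm([
  {"slide":[0.001,0.003,0],"roll":-0.005},
  {"slide":[0.001,0.006,0],"roll":-0.005},
  {"slide":[0.002,0.009,0],"roll":-0.005},
  {"slide":[0.002,0.012,0],"roll":-0.005},
  {"slide":[0.002,0.015,0],"roll":-0.005},
], fingers=0)

```text
t: 4.2
eef_pos: [489.3, -68.2, 114.7]
tcp_rot: [3.141, 0.0, 1.413]
ft_force: [0.1, 0.2, 0.7]
opening: 0.006
grip_force: 0.0
```

```bash
python3 -c "
from h import *
to(-57,-62,115)"
```

```text
t 4.2 slicer-frame [-142.4  -62.2] 114.66045428376701 rot [3.14146548e+00 1.07219996e-04 1.41291365e+00] F [0.1 0.2 0.7] open 0.0059461221634679986
target [573.65470217 -81.45914882 115.        ] tool shift [ 0.0001  0.0854 -0.0003] roll 0.0001173275047721134
```

>>> step_arm([
  {"slide":[0,0.002,0],"roll":0},
  {"slide":[0,0.004,0],"roll":0},
  {"slide":[0,0.006,0],"roll":0},
  {"slide":[0,0.008,0],"roll":0},
  {"slide":[0,0.01,0],"roll":0},
], fingers=0)

```text
t: 4.82
eef_pos: [499.1, -69.8, 114.6]
tcp_rot: [3.142, 0.0, 1.413]
ft_force: [0.8, -0.9, -0.5]
opening: 0.003
grip_force: 0.0
```

```bash
python3 -c "
from h import *
to(-57,-62,115)
c=shot('wrist');cv2.imwrite('pics/p3.png',c['color'][:,:,::-1])"
```

```text
t 4.825 slicer-frame [-132.5  -62.2] 114.63321528454449 rot [3.14151824e+00 7.25701165e-05 1.41280868e+00] F [ 0.8 -0.9 -0.5] open 0.0029024195226825754
target [573.65470217 -81.45914882 115.        ] tool shift [ 0.0002  0.0755 -0.0004] roll 1.2351847171743202e-05
```

View pics/p3.png

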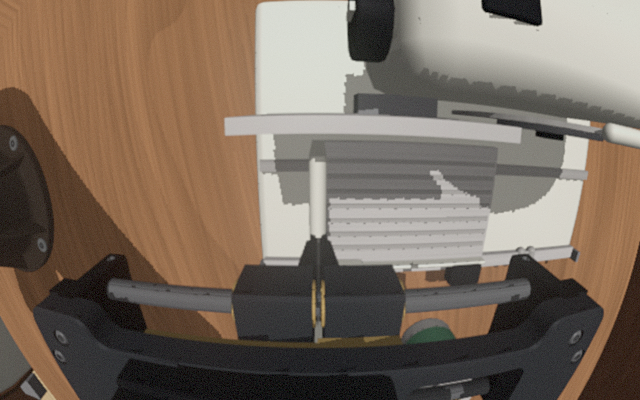

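The view shows the wall's top edge at column 318, rows 155–237, with the finger just at its end at (318, 250). I'll check this by projection and depth.

```bash
python3 - <<'E'
from h import *
np.set_printoptions(precision=1,suppress=True)
c=shot("wrist");K=c["intrinsics"];M=c["camera_from_world"];R=np.array([[np.cos(Y),-np.sin(Y)],[np.sin(Y),np.cos(Y)]])
ci=np.linalg.inv(M);print("cam slicer xy",(ci[:2,3]-O)@R,ci[2,3],"axis",-ci[:3,2])
def pr(sx,sy,z):
    p=M@np.append(np.r_[O+R@[sx,sy],z],1);p=np.array([p[0],-p[1],-p[2]]);t=np.arctan2(np.hypot(*p[:2]),p[2]);d=p[:2]/np.hypot(*p[:2])*t
    return K[0,0]*d[0]+K[0,2],K[1,1]*d[1]+K[1,2]
for n,a in dict(tcp=(-132.5,-62,115),left=(-138,-7,145),right=(-138,-117,145),mid=(-138,-62,145),latch=(10,-128,75),base_nl=(-190,122,40)).items(): print(n,np.array(pr(*a)))
def up(u,v):
    x=np.array([(u-K[0,2])/K[0,0],(v-K[1,2])/K[1,1]]);t=np.hypot(*x);z=c["z_map"][v,u]
    q=x/t*np.tan(t)*z; p=ci@[q[0],-q[1],-z,1]; return (p[:2]-O)@R,p[2]
for uv in((318,165),(318,195),(318,230),(311,195),(326,195),(318,245),(318,255),(465,272),(300,128)): print(uv,*up(*uv))
c=shot("top")
for k,z in dict(latch=75,wall_back=98).items():
  for m in mark_of("top",k)[:1]: print(k,m["confidence"],(w(c,m["uv"],z)[:2]-O)@R)
E
```

```text
cam slicer xy [-131.9   20.3] 311.5265722909281 axis [-0.  -0.3 -1. ]
tcp [317.4 232.7]
left [307.  160.2]
right [309.2 323.3]
mid [308. 252.]
latch [465.4 277.2]
base_nl [252.4   1.7]
(318, 165) [-132.    -9.8] 144.1335834926694
(318, 195) [-132.   -26.8] 144.72186021321556
(318, 230) [-132.   -48.1] 144.16628254590117
(311, 195) [-136.   -27.1] 143.66072353235828
(326, 195) [-125.3  -50.9] 58.9948876796974
(318, 245) [-132.   -52.4] 155.66049767048625
(318, 255) [-132.   -52.7] 167.38074055343446
(465, 272) [   8.8 -122.7] 73.99420735536239
(300, 128) [-139.9   12.3] 175.6327142862902
latch 0.77 [  19.  -130.6]
```

```bash
python3 -c "
from h import *
a=shot('wrist')['color'][140:300,240:400,::-1];b=shot('scene')['color'][130:270,200:340,::-1]
cv2.imwrite('pics/p4.png',np.hstack([cv2.resize(a,(400,400),interpolation=2),cv2.resize(b,(400,400),interpolation=2)]));s=state();print(s['ft_force'],s['tau'])"
```

```text
[-0.39771233 -0.06784071  0.05464941] [-8.50076904e-04 -4.99846244e+01 -1.96139771e+01  5.51037246e-02
  4.49789688e-02 -1.97850261e-05]
```

View pics/p4.png

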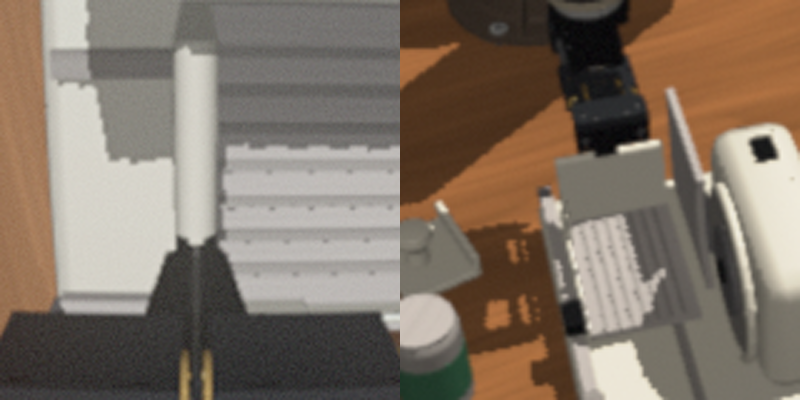

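The wrist crop shows the finger meeting the wall's top at full-image pixel (318, 237), in line with the wall, yet there is no force. In the scene crop the fingers interrupt the wall's top edge at about (607, 147). I'll lift and check where the finger tip really is.

>>> step_arm([
  {"slide":[0,0,-0.02],"roll":0},
  {"slide":[0,0,-0.05],"roll":0},
  {"slide":[0,-0.03,-0.05],"roll":0},
  {"slide":[0,-0.045,-0.05],"roll":0},
  {"slide":[0,-0.045,-0.05],"roll":0},
], fingers=0)

```text
t: 5.8
eef_pos: [454.1, -62.6, 164.7]
tcp_rot: [-3.142, 0.0, 1.413]
ft_force: [0.6, 0.3, 0.5]
opening: 0.004
grip_force: 0.0
```

```bash
python3 - <<'E'
from h import *
np.set_printoptions(precision=1,suppress=True)
to(-175,-62,115)
c=shot("wrist");K=c["intrinsics"];M=c["camera_from_world"];R=np.array([[np.cos(Y),-np.sin(Y)],[np.sin(Y),np.cos(Y)]])
ci=np.linalg.inv(M)
def up(u,v):
    x=np.array([(u-K[0,2])/K[0,0],(v-K[1,2])/K[1,1]]);t=np.hypot(*x);z=c["z_map"][v,u]
    q=x/t*np.tan(t)*z; p=ci@[q[0],-q[1],-z,1]; return (p[:2]-O)@R,p[2]
for v in range(200,290,8): print(v,*up(318,v),*up(308,v))
cv2.imwrite('pics/p5.png',cv2.resize(c['color'][140:320,230:410,::-1],(540,540),interpolation=2))
c=shot("top")
for k,z in dict(latch=75,wall_back=98).items():
  for m in mark_of("top",k)[:1]: print(k,m["confidence"],(w(c,m["uv"],z)[:2]-O)@R)
E
```

```text
t 5.8 slicer-frame [-178.   -62.2] 164.72653672354494 rot [-3.1  0.   1.4] F [0.6 0.3 0.5] open 0.004334744780981186
target [457.1 -62.9 115. ] tool shift [0. 0. 0.] roll -0.00017890568113054783
200 [-177.9  -76.3] 39.2149132819859 [-190.2  -87.9] 0.25698804775362305
208 [-177.9  -84.6] 41.59285769713284 [-190.3  -98.3] -0.2137641788282849
216 [-178.   -94.3] 40.35149508479145 [-190.4 -108.9] -0.5890520049791235
224 [-178.  -103.2] 41.70207706977055 [-190.5 -119.6] -0.6905446322908801
232 [-178. -114.] 38.89225400404467 [-190.6 -129.9] 0.790912890267407
240 [-177.8  -52.9] 197.6897812317424 [-183.4  -50.7] 202.6243255062751
248 [-177.8  -52.3] 209.7523307965984 [-183.1  -50.6] 213.39488657428726
256 [-177.8  -52.8] 218.38116703129447 [-182.9  -51.4] 221.05968193104988
264 [-177.8  -52.6] 227.4129712173071 [-182.6  -51.6] 229.2922875717365
272 [-177.8  -52.1] 236.20664126830846 [-180.8  -27.9] 278.09623289671777
280 [-177.8  -51.8] 243.8783158339095 [-180.7  -28. ] 282.77633819256073
288 [-177.8  -54.4] 246.3103013304976 [-180.6  -28.1] 286.9293784008074
latch 0.75 [  11.3 -128.6]
wall_back 0.6 [-134.6  -64.4]
```

View pics/p5.png

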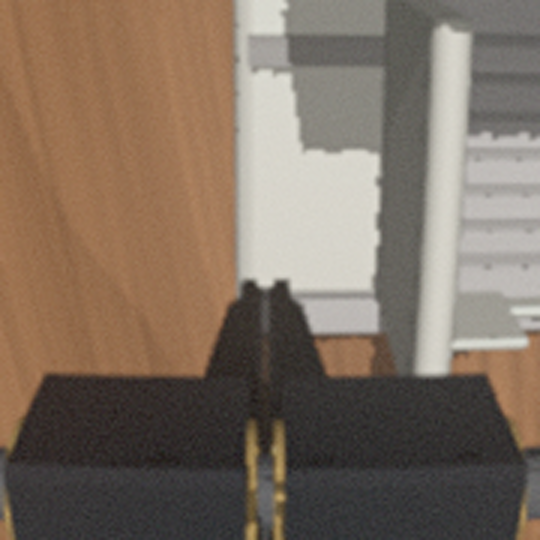

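The tip ends at about z = 193 in that picture (crop row 285) while the TCP reads 165. The real finger end is therefore about 29 mm above the reported TCP, and it had only skimmed over the wall. I'll go lower to allow for that.

>>> step_arm([
  {"slide":[0,0,0.04],"roll":0},
  {"slide":[0,0,0.079],"roll":0},
  {"slide":[0,0.01,0.079],"roll":0},
  {"slide":[0,0.02,0.079],"roll":0},
  {"slide":[0,0.023,0.079],"roll":0},
], fingers=0)

```text
t: 6.62
eef_pos: [478.9, -66.7, 86.9]
tcp_rot: [3.139, 0.0, 1.413]
ft_force: [0.1, -0.2, -0.6]
opening: 0.004
grip_force: 0.0
```

>>> step_arm([
  {"slide":[0,0.004,0],"roll":0},
  {"slide":[0,0.008,0],"roll":0},
  {"slide":[0,0.012,0],"roll":0},
  {"slide":[0,0.016,0],"roll":0},
  {"slide":[0,0.02,0],"roll":0},
], fingers=0)

```text
t: 7.25
eef_pos: [497.1, -69.4, 85.6]
tcp_rot: [-3.141, 0.0, 1.413]
ft_force: [-1.5, 0.2, 1.3]
opening: 0.006
grip_force: 1.0
```

```bash
cat >> h.py <<'E'
def top():
    c=shot("top");K=c["intrinsics"];T=np.linalg.inv(c["camera_from_world"]);n=np.array([[np.cos(Y),-np.sin(Y)],[np.sin(Y),np.cos(Y)]])
    for k,z in dict(latch=75,wall_back=98).items():
        for m in mark_of("top",k)[:1]: print(k,m["confidence"],np.round((w(c,m["uv"],z)[:2]-O)@n,1))
E
python3 -c "
from h import *
to(-85,-62,86);top()
c=shot('wrist');cv2.imwrite('pics/p6.png',cv2.resize(c['color'][100:320,230:450,::-1],(440,440)))"
```

```text
t 7.25 slicer-frame [-134.4  -62.2] 85.63441251971851 rot [-3.14144207e+00  6.13825494e-05  1.41280000e+00] F [-1.5  0.2  1.3] open 0.0064271787097176
target [546.00347171 -77.05353265  86.        ] tool shift [ 0.0002  0.0494 -0.0004] roll 3.672446685198949e-06
latch 0.84 [  24.1 -126.2]
```

View pics/p6.png

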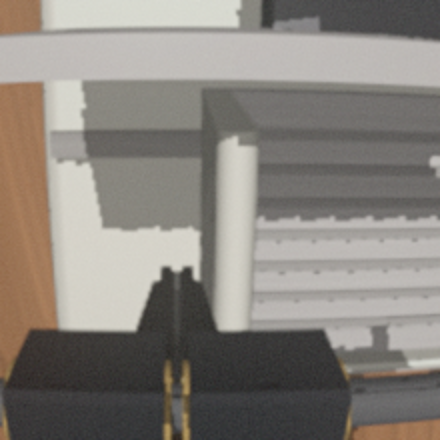

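Contact is made: the finger's flank lies on the wall's near face at about crop pixel (215, 310), with a drag of about 1.5 N. The latch is now at x ≈ 24, so the joint is about 0.062 and the wall face is about 11 mm ahead of the TCP. I'll push on.

>>> step_arm([
  {"slide":[0,0.008,0],"roll":0},
  {"slide":[0,0.016,0],"roll":0},
  {"slide":[0,0.024,0],"roll":0},
  {"slide":[0,0.032,0],"roll":0},
  {"slide":[0,0.039,0],"roll":0},
], fingers=0)

```text
t: 8.07
eef_pos: [536.0, -75.6, 85.5]
tcp_rot: [-3.142, 0.0, 1.413]
ft_force: [-2.2, 0.4, -0.7]
opening: 0.004
grip_force: 0.9
```

>>> step_arm([
  {"slide":[0,0.004,0],"roll":0},
  {"slide":[0,0.008,0],"roll":0},
  {"slide":[0,0.011,0],"roll":0},
  {"slide":[0,0.014,0],"roll":0},
  {"slide":[0,0.016,0],"roll":0},
], fingers=0)

```text
t: 8.7
eef_pos: [551.4, -78.1, 85.6]
tcp_rot: [3.141, 0.0, 1.413]
ft_force: [-2.0, 0.7, -1.9]
opening: 0.003
grip_force: 0.8
```

```bash
python3 -c "
from h import *
to(-56,-62,86);top()"
```

```text
t 8.7 slicer-frame [-79.5 -62.2] 85.64580714092955 rot [3.14149896e+00 9.27390153e-05 1.41279697e+00] F [-2.   0.7 -1.9] open 0.0033959899194157396
target [574.64224612 -81.61649225  86.        ] tool shift [ 0.0002  0.0235 -0.0004] roll 6.425008431953927e-07
wall_back 0.2 [  97.4 -124.9]
```

>>> step_arm([
  {"slide":[0,0.002,0],"roll":0},
  {"slide":[0,0.004,0],"roll":0},
  {"slide":[0,0.006,0],"roll":0},
  {"slide":[0,0.008,0],"roll":0},
  {"slide":[0,0.01,0],"roll":0},
], fingers=0)

```text
t: 9.48
eef_pos: [561.4, -79.7, 85.7]
tcp_rot: [3.141, 0.0, 1.413]
ft_force: [-2.5, -0.2, 1.9]
opening: 0.002
grip_force: 0.9
```

>>> step_arm([
  {"slide":[0,0.001,0],"roll":0},
  {"slide":[0,0.002,0],"roll":0},
  {"slide":[0,0.003,0],"roll":0},
], fingers=0)

```text
t: 9.85
eef_pos: [563.5, -80.0, 85.6]
tcp_rot: [-3.14, 0.0, 1.413]
ft_force: [-7.9, 0.5, 5.2]
opening: 0.002
grip_force: 4.0
```

>>> step_arm([
  {"slide":[0,0.001,0],"roll":0},
  {"slide":[0,0.002,0],"roll":0},
], fingers=0)

```text
t: 10.1
eef_pos: [565.2, -80.3, 85.6]
tcp_rot: [-3.14, 0.0, 1.413]
ft_force: [-7.0, 0.5, 4.5]
opening: -0.001
grip_force: 3.5
```

Climbing the ridge, with the force peaking at about 8 N. I'll go on in 1 mm steps until it falls away.

>>> step_arm([
  {"slide":[0,0.001,0],"roll":0},
  {"slide":[0,0.001,0],"roll":0},
], fingers=0)

```text
t: 10.35
eef_pos: [566.8, -80.6, 85.6]
tcp_rot: [-3.141, 0.0, 1.413]
ft_force: [-3.2, 0.5, 3.7]
opening: 0.003
grip_force: 2.2
```

>>> step_arm([
  {"slide":[0,0.001,0],"roll":0},
  {"slide":[0,0.001,0],"roll":0},
], fingers=0)

```text
t: 10.6
eef_pos: [568.4, -80.8, 85.7]
tcp_rot: [3.141, 0.0, 1.413]
ft_force: [-2.0, 0.4, 2.0]
opening: 0.008
grip_force: 1.2
```

>>> step_arm([
  {"slide":[0,0.001,0],"roll":0},
  {"slide":[0,0.001,0],"roll":0},
], fingers=0)

```text
t: 10.85
eef_pos: [569.5, -81.0, 85.6]
tcp_rot: [3.141, 0.0, 1.413]
ft_force: [0.1, -1.1, -0.2]
opening: 0.004
grip_force: 0.3
```

```bash
python3 -c "
from h import *
to(-56,-62,86);top()
c=shot('wrist');cv2.imwrite('pics/p7.png',cv2.resize(c['color'][100:320,230:560,::-1],(660,440)))"
```

```text
t 10.85 slicer-frame [-61.2 -62.2] 85.61446098434078 rot [3.14078350e+00 7.31116175e-05 1.41278011e+00] F [ 0.1 -1.1 -0.2] open 0.003902191847665889
target [574.64224612 -81.61649225  86.        ] tool shift [ 0.0002  0.0052 -0.0004] roll -1.6220721588133813e-05
latch 0.62 [ 103.6 -126.9]
```

View pics/p7.png

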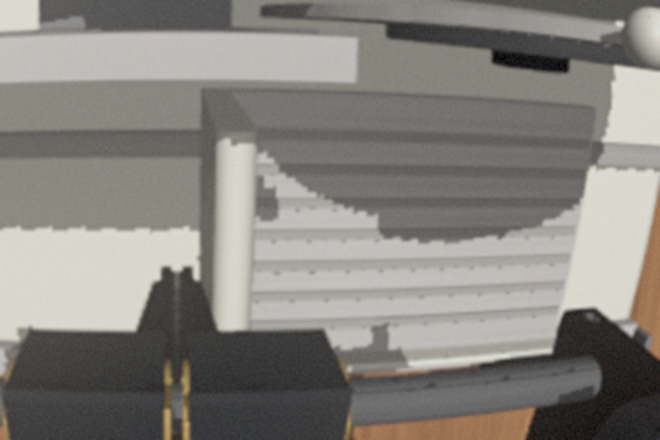

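The force has fallen to nothing. The top view puts the latch at x = 103.6 against the notch's 103, and the wrist view shows the wall still right by the finger at crop column 216. I'll measure the wall precisely by depth before backing off.

```bash
cat >> h.py <<'E'
def wall():
    c=shot("wrist");K=c["intrinsics"];ci=np.linalg.inv(c["camera_from_world"]);n=np.array([[np.cos(Y),-np.sin(Y)],[np.sin(Y),np.cos(Y)]])
    v,u=np.mgrid[0:400,0:640]; x=(u-K[0,2])/K[0,0];y=(v-K[1,2])/K[1,1];t=np.hypot(x,y)+1e-9;z=c["z_map"];g=np.tan(np.minimum(t,1.4))/t*z
    P=np.stack([x*g,-y*g,-z,np.ones_like(z)],-1)@ci.T; s=(P[...,:2]-O)@n
    m=(z>0)&(P[...,2]>139)&(P[...,2]<150)&(s[...,1]<-10)&(s[...,1]>-45)&(abs(s[...,0]+85)<60)
    print("wall top x 5/50/95%",np.round(np.percentile(s[m][:,0],[5,50,95]),1),m.sum())
E
python3 -c "
from h import *
wall();to(-56,-62,86)
n=mark_of('top','notch');print(n[:1]);top()"
```

```text
wall top x 5/50/95% [-51.7 -47.5 -42.9] 1407
t 11.1 slicer-frame [-61.4 -62.2] 85.60203218162049 rot [3.14118604e+00 5.37953449e-05 1.41273859e+00] F [-0.1  0.9  0.3] open 0.0045107727658642545
target [574.64224612 -81.61649225  86.        ] tool shift [ 0.0002  0.0054 -0.0004] roll -5.773616867821296e-05
[{'uv': [378.6, 180.3], 'confidence': 0.82}]
latch 0.96 [  98.5 -138.6]
wall_back 0.3 [33.4 71. ]
```

>>> step_arm([
  {"slide":[0,0.001,0],"roll":0},
  {"slide":[0,0.001,0],"roll":0},
], fingers=0)

```text
t: 11.55
eef_pos: [570.1, -81.1, 85.6]
tcp_rot: [3.141, 0.0, 1.413]
ft_force: [-1.0, 1.0, 0.6]
opening: 0.009
grip_force: 0.1
```

```bash
python3 -c "
from h import *
wall();to(-56,-62,86)"
```

```text
wall top x 5/50/95% [-50.9 -46.8 -42.1] 1399
t 11.6 slicer-frame [-60.5 -62.2] 85.63702971068815 rot [3.14140732e+00 7.42878855e-05 1.41277059e+00] F [-0.3  0.1 -0.4] open 0.002333357901317194
target [574.64224612 -81.61649225  86.        ] tool shift [ 0.0002  0.0045 -0.0004] roll -2.5740736516954854e-05
```

>>> step_arm([
  {"slide":[0,0.001,0],"roll":0},
  {"slide":[0,0.001,0],"roll":0},
], fingers=0)

```text
t: 11.85
eef_pos: [571.2, -81.3, 85.6]
tcp_rot: [3.141, 0.0, 1.413]
ft_force: [0.2, 0.3, 0.8]
opening: 0.001
grip_force: 0.0
```

```bash
python3 -c "
from h import *
wall();to(-56,-62,86)"
```

```text
wall top x 5/50/95% [-43.8 -39.7 -34.8] 1429
t 11.9 slicer-frame [-59.5 -62.2] 85.63212567582299 rot [3.14136101e+00 1.05702128e-04 1.41272775e+00] F [-0.2  0.3 -0.5] open 0.003698573397655649
target [574.64224612 -81.61649225  86.        ] tool shift [ 0.0002  0.0035 -0.0004] roll -6.857860492126555e-05
```

It clicked: the wall jumped 7 mm to a centre of -39.7, where parked is -40. Now I'll back off and lift.

>>> step_arm([
  {"slide":[0,-0.01,0],"roll":0},
  {"slide":[0,-0.03,0],"roll":0},
  {"slide":[0,-0.05,0],"roll":0},
  {"slide":[0,-0.06,-0.04],"roll":0},
  {"slide":[0,-0.06,-0.09],"roll":0},
], fingers=0)

```text
t: 12.52
eef_pos: [510.0, -71.4, 176.0]
tcp_rot: [-3.139, -0.0, 1.413]
ft_force: [0.5, -0.2, -0.4]
opening: 0.004
grip_force: 0.0
```

>>> step_arm([
  {"slide":[0,0,-0.02],"roll":0},
  {"slide":[0,0,-0.02],"roll":0},
  {"slide":[0,0,-0.02],"roll":0},
], fingers=0)

```text
t: 12.9
eef_pos: [511.1, -71.6, 194.6]
tcp_rot: [-3.14, -0.0, 1.413]
ft_force: [0.5, 0.5, -0.3]
opening: 0.002
grip_force: 0.0
```

```bash
python3 -c "
from h import *
wall();top();to(-120,-62,190)
print(env.job_done())"
```

```text
wall top x 5/50/95% [-44.4 -40.8 -35.4] 487
latch 0.85 [ 105.4 -127.2]
wall_back 0.47 [-49.4 -59.4]
t 13.1 slicer-frame [-120.   -62.2] 194.63910196374445 rot [-3.13992499e+00 -1.12608615e-04  1.41279212e+00] F [ 0.1 -0.1 -0. ] open 0.0033485013881585594
target [511.43943363 -71.54651243 190.        ] tool shift [ 0.0002 -0.      0.0046] roll -4.2026801891914545e-06
the job is handed in; nothing more can be done
None
```

The carriage clicked into the parking notch (it jumped 7 mm to about 0.140 m by my depth reading), the hand is backed off and clear, and the job is handed in; no verdict came back.

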